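# Stack the specimen cases on the swivel stand

## Task

Clear the small case off the swivel stand and, with nothing lying on it, turn its deck until the brass pointer stands over the mark. Then stack all the closed wooden cases in one square, centred column on the deck, from the largest at the bottom to the smallest at the top, right side up, each with its label end on the pointer's side. Leave the other things (the tape roll and the sorting dish) where they are.

Things in the scene. Friction and masses are not known exactly. Their poses are not given: they have to be found in the camera images.
- deck_top (a point): Centre of the top face of the swivel stand's turning deck, a grey disc 180 mm across and 12 mm thick, 28 mm above the table, on the stand's vertical turning axis. Its axes turn with the deck: -x points from the centre towards the deck's brass pointer, z up. The stand's black foot is fixed to the table.
- pointer (a point): Grip point of the deck's brass pointer, an upright fin on an arm of the deck: 12 mm thick (along the deck's y), 24 mm long (along the deck's x), top 58 mm above the table; the arm under it is as thick as the fin and its underside is 17 mm above the table. This point is on the fin's middle plane, 116 mm from the turning axis and 46 mm above the table. Same axes as deck_top.
- mark (a point): The mark: brass T inlaid on the black tongue (24 mm wide, 8 mm high) that sticks out of the stand's fixed foot; this point is 143 mm from the turning axis, 9 mm above the table. The pointer passes freely above the tongue.
- deck (a joint): Angle of the turning deck, rad, growing counterclockwise seen from above; 0 = pointer exactly over the mark's tongue; limits -2 to 2. Stiff: it stays where it is left and takes about 2 N at the pointer to move.
- case_a: Closed wooden case 150 mm long (its x), 66 mm wide (its y), 36 mm high, flat top and bottom, 300 g give or take 30 %. Origin: centre of its underside, z up. One short end, at its -x, carries the brass label frame and clasp, with a brass strip in the lid above; thin hinges at the other end. Starts on the table; may be absent.
- case_b: Closed wooden case 134 mm long (its x), 62 mm wide (its y), 36 mm high, flat top and bottom, 260 g give or take 30 %. Origin: centre of its underside, z up. One short end, at its -x, carries the brass label frame and clasp, with a brass strip in the lid above; thin hinges at the other end. Starts on the table; may be absent.
- case_c: Closed wooden case 118 mm long (its x), 58 mm wide (its y), 36 mm high, flat top and bottom, 220 g give or take 30 %. Origin: centre of its underside, z up. One short end, at its -x, carries the brass label frame and clasp, with a brass strip in the lid above; thin hinges at the other end. Starts on the table; may be absent.
- case_d: Closed wooden case 102 mm long (its x), 54 mm wide (its y), 36 mm high, flat top and bottom, 180 g give or take 30 %. Origin: centre of its underside, z up. One short end, at its -x, carries the brass label frame and clasp, with a brass strip in the lid above; thin hinges at the other end. Starts on the table; may be absent.
- case_e: Closed wooden case 86 mm long (its x), 50 mm wide (its y), 36 mm high, flat top and bottom, 140 g give or take 30 %. Origin: centre of its underside, z up. One short end, at its -x, carries the brass label frame and clasp, with a brass strip in the lid above; thin hinges at the other end. The smallest; always present, starts lying on the deck.
- tape_roll: Roll of tape, 96 mm across, 48 mm high, a bystander behind the stand. Origin: centre of its underside.
- sorting_dish: Round steel sorting dish, 101 mm across, 21 mm high, a bystander behind the stand. Origin: centre of its underside.
- case_a_label (a point): Middle of the label end of case_a: 75 mm from its centre along its -x, 12.5 mm above its underside.
- case_b_label (a point): Middle of the label end of case_b: 67 mm from its centre along its -x, 12.5 mm above its underside.
- case_c_label (a point): Middle of the label end of case_c: 59 mm from its centre along its -x, 12.5 mm above its underside.
- case_d_label (a point): Middle of the label end of case_d: 51 mm from its centre along its -x, 12.5 mm above its underside.
- case_e_label (a point): Middle of the label end of case_e: 43 mm from its centre along its -x, 12.5 mm above its underside.

How it is judged:
By the outcome, as a careful person would: the job done as asked, in the order asked, and still so for the second after the job is handed in, with the robot touching nothing.
Of case_a, case_b, case_c, case_d only 3 to 4 are there at a start; the rules pass over those that are not, and their reading is None.
At some moment in a run one of case_e may be knocked a few centimetres aside while the robot is not near it.
Once in a run the grip may slacken for a moment while it holds something.
It also fails if it takes over 208 s, if anything falls off the work surface, if the arm or the gripper's body presses on something with over 40 N, if the wrist force passes 120 N, or if a joint passes its speed limit or range.

## Robot

A 6-joint arm with a two-finger parallel gripper is mounted at the origin on a cart in front of the work surface, level with it; the furniture and walls round the work are solid. World frame = base frame: x ahead of the robot, y to its left, z up, the work surface at z = 0. Lengths are in m, angles in rad, forces in N, time in s.
With the tool pointing down it reaches from about 0.275 to 0.825 m from the base axis. Payload 4.9 kg.
Tool frame: the origin (TCP) lies midway between the tips of the shut fingers; the grasp point (between the pads) lies 19 mm behind it (grip_point_offset is the distance from the TCP to the grasp point, in m); z points along the fingers, y is the line along which they close (so a half turn about z gives the same grasp; the last joint's range is limited). The gripper opens to 85 mm and grips with 20 to 120 N. Pads are 22 mm wide; open, the fingers measure 114 mm over their backs; the gripper's body (76 mm by 85 mm) begins 54 mm behind the grasp point. The pads swing forward as they close: fully open they stand 13 mm farther back than shut.
Start: joints at [-1.443, 0.326, -0.193, 1.052, 0, 1.437], TCP at [0.142, -0.531, 0.231] pointing down, gripper open.
Joint ranges: [-2.65, 2.65], [-0.97, 1.79], [-1.3, 1.35], [-1.93, 2.1], [-1.47, 1.37], [-3.14, 3.14]. Speed limits (rad/s): [2.57, 2.57, 3.14, 3.14, 3.14, 3.14].

## Interface

Orientations are given as a rotation vector (axis times angle).
In Python, from cell import * gives the robot as it stands. Calls block until the motion is done:
- movep(position, orientation): joint-space move of the TCP to a pose.
- move_l(position, velocity=0.15, rot=None, until_force=None): straight line of the TCP; rot=None keeps the orientation; velocity is the mean speed in m/s. With until_force (N) it stops when the force on the tool has changed by that much, and returns True; else False.
- set_joints(angles): joint-space move.
- let_go() and grab(newtons=None): open the fingers fully, or close them until they stop; newtons is the grip in N (None keeps the last).
- sleep(seconds).
- ik(position, orientation): joint angles nearest the present ones, or None.
- get_state(): the state.
- grab_frame(name): name is "scene" or "top"; returns a dict with "img" (480x640x3 uint8, red, green, blue), "fx", "fy", "cx", "cy" (pixels), "k1" (the pictures are not rectified: a ray, as slopes to the right and down, at radius r is drawn at 1 + k1 r^2 times it, then the intrinsics apply), "cam_to_world" (4x4, takes a point from camera to world coordinates). Camera axes: x right, y down, z forward; pixel columns grow to the right and rows downward; lengths in m; the calibration is good to about 2 mm. A picture is of the moment at which its call begins. There is no depth.
A pose or a line that the arm cannot do raises MotionError and nothing moves.
- sign_off(): hands the job in; it is judged then, once.
Trained networks look in the newest picture that a camera, given by its name, has taken for a name from the list of things; names that differ only in an ending like _2 or _b are one class to them, and where a whole thing is asked for, a point or a joint stands for the part that bears it (a point fixed in the world has none). Each returns a list of dicts, best first, with "score" (0 to 1); they miss things now and then, are a little off and sometimes report something else, mostly with a low value. They report only what shows in the picture. A call takes as long as a camera call.
- spot_in(camera, name): "centre" ([column, row] in pixels, amid what is visible of it).
- silhouettes(camera, name): "mask" (480x640 bool, what is visible of it) and "centre" ([column, row] in pixels, amid what is visible of it).
- tip_of(camera, name): "centre" ([column, row] in pixels: a listed point, or the origin of a listed thing).
The state is a dict: "clock": time; "q": joint angles; "joint_velocities": joint speeds; "tau": joint torques, N m; "position": TCP position; "eef_rot": TCP orientation; "contact_force": force on the tool from outside, world axes, zero at the start; "wrist_torque": the same for the moment, N m; "finger_gap": opening from 0.0 (shut) to 1.0 (fully open); "grasp_force": force on a finger pad.
Only numpy, scipy, OpenCV 4.12 (cv2) and the standard library are available. Lean on these libraries where they do the work, as an engineer would, in place of code of your own. Each camera call takes 0.05 s, during which the arm holds its last target. There are 200 camera calls.

## Working session

There is one attempt and no reset: what is moved stays moved. The work goes in short steps, each a Python script; the robot and the scene stay as the last script left them, time stands still between calls to the robot, and variables do not carry over. Pictures are saved under pics/ and viewed, at most 14 in all, crops included, and the job is handed in when it is done.

```bash
mkdir -p pics; ls; python3 - <<'E'
from cell import *
import cv2,numpy as np
for c in ("top","scene"):
    f=grab_frame(c); cv2.imwrite(f"pics/{c}0.png",f["img"][:,:,::-1])
    print(c,f["fx"],f["fy"],f["cx"],f["cy"],f["k1"],np.round(f["cam_to_world"],4).tolist())
    for n in ["deck_top","pointer","mark","case_a","case_a_label","case_e","tape_roll","sorting_dish"]:
        print(n,[(np.round(d["centre"],1).tolist(),round(d["score"],2)) for d in tip_of(c,n)])
print(get_state())
E
```

```text
pics
top 600.1183987859355 600.1183987859355 315.0455292539176 250.7437566848518 -0.16455144842784108 [[-0.0054, -0.9881, 0.1535, 0.2638], [-0.9999, 0.0028, -0.0169, 0.0137], [0.0162, -0.1535, -0.988, 1.6017], [0.0, 0.0, 0.0, 1.0]]
deck_top [([308.5, 235.3], 0.63), ([412.2, 300.3], 0.47)]
pointer [([355.3, 226.7], 0.57), ([249.4, 199.4], 0.35)]
mark [([315.5, 287.2], 0.9)]
case_a [([189.7, 221.9], 0.97), ([431.6, 296.8], 0.93), ([310.5, 224.8], 0.91), ([422.6, 224.5], 0.85), ([353.2, 226.9], 0.46)]
case_a_label [([209.2, 200.3], 0.76)]
case_e [([189.7, 221.9], 0.97), ([431.6, 296.8], 0.93), ([310.5, 224.8], 0.91), ([422.6, 224.5], 0.85), ([353.2, 226.9], 0.46)]
tape_roll [([249.6, 199.6], 0.64)]
sorting_dish [([362.7, 203.6], 0.88)]
scene 454.3039426208249 454.3039426208249 316.7207072448107 237.36246747898616 -0.05342038902025086 [[-0.7891, -0.4427, 0.4259, 0.0709], [-0.6141, 0.5858, -0.5288, 0.5316], [-0.0154, -0.6788, -0.7341, 0.8061], [0.0, 0.0, 0.0, 1.0]]
deck_top [([296.3, 238.5], 0.79), ([429.3, 203.6], 0.55)]
pointer [([326.7, 205.1], 0.92)]
mark [([351.2, 265.4], 0.67)]
case
[... 348 characters left out ...]
6.8], 0.85)]
{'clock': 0.9, 'q': array([-1.44317388e+00,  3.26164871e-01, -1.92561227e-01,  1.05198721e+00,
        1.52757606e-05,  1.43664131e+00]), 'joint_velocities': array([ 0.00012834, -0.00050011,  0.00016273, -0.00062228, -0.00088364,
       -0.00075149]), 'tau': array([ 1.05868665e-03, -4.43313646e+01,  2.62760264e+01,  9.98484938e-04,
        7.50923164e-05,  1.71813736e-05]), 'position': array([ 0.14238432, -0.53129861,  0.23131473]), 'eef_rot': array([3.11463803e+00, 4.10015143e-01, 2.35683959e-05]), 'contact_force': array([-0.00132701, -0.13203128, -0.1173327 ]), 'wrist_torque': array([ 0.02776379, -0.03777155,  0.0183777 ]), 'grasp_force': 0.0, 'finger_gap': 1.0011866902176896}
```

```bash
python3 - <<'E'
import cv2
a=cv2.imread('pics/top0.png')[150:350,130:490]
cv2.imwrite('pics/top0c.png',cv2.resize(a,None,fx=2.2,fy=2.2,interpolation=cv2.INTER_CUBIC))
E
```

```text
(no output)
```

View pics/top0c.png

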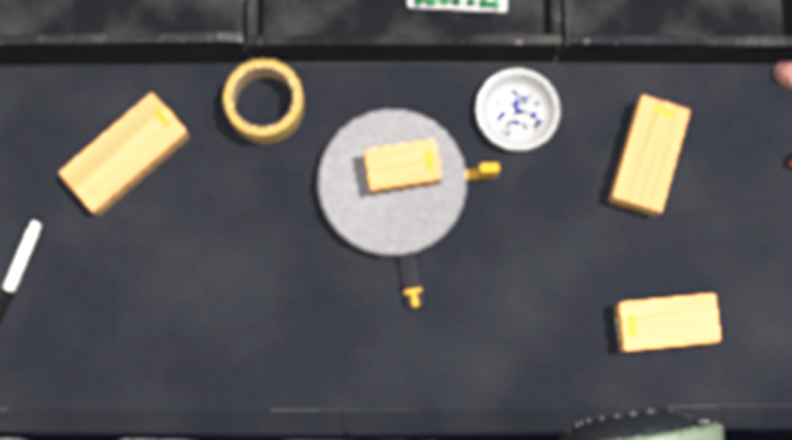

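View pics/scene0.png

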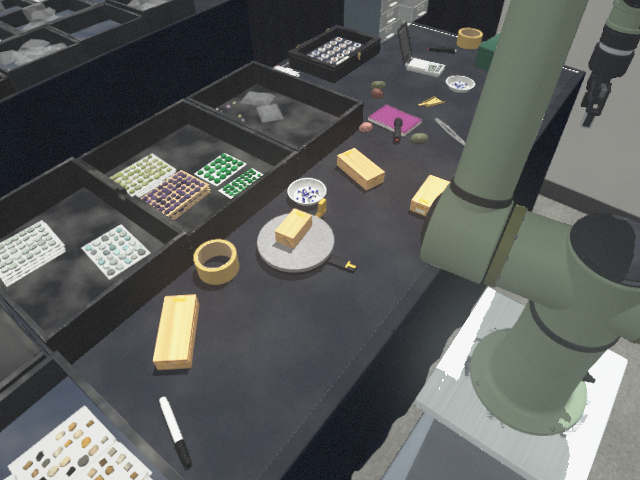

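The top view shows case_e on the deck at about (313,226), with the pointer at (352,227) on the right. The mark is at (317,285), toward the robot. Three cases lie on the table at (187,221), (425,220) and (434,297), with their brass strips at the upper-right, top and left ends.

```bash
cat > h.py <<'E'
from cell import *
import cv2, numpy as np
from scipy.optimize import minimize, least_squares
from scipy.spatial.transform import Rotation as R
L=dict(a=.150,b=.134,c=.118,d=.102,e=.086); W=dict(a=.066,b=.062,c=.058,d=.054,e=.050); H=.036
def project(f,P):
    T=np.linalg.inv(f["cam_to_world"]); p=np.atleast_2d(P)@T[:3,:3].T+T[:3,3]
    s=p[:,:2]/p[:,2:]; s=s*(1+f["k1"]*(s**2).sum(1,keepdims=True))
    return s*f["fx"]+[f["cx"],f["cy"]]
def on_plane(f,px,z):
    s0=(np.array(px)-[f["cx"],f["cy"]])/f["fx"]; s=s0.copy()
    for _ in range(20): s=s0/(1+f["k1"]*(s@s))
    C=f["cam_to_world"]; d=C[:3,:3]@np.append(s,1); o=C[:3,3]
    return (o+d*(z-o[2])/d[2])[:2]
def box(x,y,yaw,l,w,z):
    c,s=np.cos(yaw),np.sin(yaw)
    return np.array([[x+c*a*l/2-s*b*w/2,y+s*a*l/2+c*b*w/2,z+h] for a in(-1,1) for b in(-1,1) for h in(0,H)])
def soft(f,P,roi,S=6):
    x0,y0,x1,y1=roi; hull=cv2.convexHull(((project(f,P)-[x0,y0]+.5)*S*16).astype(np.int32))
    im=np.zeros(((y1-y0)*S,(x1-x0)*S),np.uint8); cv2.fillConvexPoly(im,hull,255,shift=4)
    return cv2.resize(im,(x1-x0,y1-y0),interpolation=cv2.INTER_AREA)/255.
def fit(views,name,z,x0,top_only=False):
    """views: list of (frame,mask); returns (pose,cost)"""
    V=[]
    for f,m in views:
        r,c=np.nonzero(m); roi=(c.min()-15,r.min()-15,c.max()+16,r.max()+16)
        roi=(max(roi[0],0),max(roi[1],0),min(roi[2],640),min(roi[3],480))
        V.append((f,m[roi[1]:roi[3],roi[0]:roi[2]].astype(float),roi))
    def cost(p):
        P=box(p[0],p[1],p[2]/10,L[name],W[name],z)
        return sum(((soft(f,P,r)-m)**2).sum()/m.sum() for f,m,r in V)
    x0=np.array([x0[0],x0[1],x0[2]*10]); 
    o=minimize(cost,x0,method="Nelder-Mead",options=dict(initial_simplex=x0+np.vstack([np.zeros(3),np.diag([.006,.006,1.])]),xatol=1e-4,fatol=1e-4,maxiter=150))
    return np.array([o.x[0],o.x[1],o.x[2]/10]),o.fun/len(V)
def yaw_mask(f,m,z):
    cn=cv2.minAreaRect(np.argwhere(m)[:,::-1].astype(np.float32)); p=cv2.boxPoints(cn)
    e=sorted([(np.linalg.norm(p[i+1]-p[i]),i) for i in (0,1)])[1][1]
    d=on_plane(f,p[e+1],z)-on_plane(f,p[e],z); return np.arctan2(d[1],d[0])
def tool(yaw):  # tool down, tool x along world yaw
    return (R.from_euler('z',yaw)*R.from_rotvec([np.pi,0,0])).as_rotvec()
E
python3 - <<'E'
from h import *
ft=grab_frame("top"); st=silhouettes("top","case_a"); dk=silhouettes("top","deck_top"); mk=tip_of("top","mark")
fs=grab_frame("scene"); ss=silhouettes("scene","case_a"); mks=tip_of("scene","mark")
for s in st:
    c=s["centre"]; onde=np.hypot(c[0]-311,c[1]-228)<20; z=.028 if onde else 0
    g=on_plane(ft,c,z+.025); y0=yaw_mask(ft,s["mask"],z)
    print("top",np.round(c,1),round(s["score"],2),s["mask"].sum(),np.round(g,3))
    if s["score"]<.5: continue
    pj=project(fs,[*g,z+.018])[0]; best=min(ss,key=lambda q:np.hypot(*(np.array(q["centre"])-pj)))
    print("  scene",np.round(pj),np.round(best["centre"]),best["mask"].sum())
    for n in ("e" if onde else "abcd"):
        p,k=fit([(ft,s["mask"]),(fs,best["mask"])],n,z,[*g,y0]); p1,k1=fit([(ft,s["mask"])],n,z,[*g,y0])
        print("  ",n,np.round(p,4),round(k,4),"top",np.round(p1,4),round(k1,4))
for d in dk: print("deck",np.round(d["centre"],1),d["score"],d["mask"].sum())
print("mark",[on_plane(ft,d["centre"],.009) for d in mk],[on_plane(fs,d["centre"],.009) for d in mks])
for f,c in((ft,"top"),(fs,"scene")):
    for n,z in(("pointer",.046),("tape_roll",0),("sorting_dish",0)): print(c,n,[np.round(on_plane(f,d["centre"],z),3) for d in tip_of(c,n)])
E
```

```text
top [184.7 221.3] 0.91 1433 [0.59  0.337]
  scene [178. 333.] [177. 332.] 2707
   a [ 0.5955  0.3348 -0.834 ] 0.0453 top [ 0.5946  0.3356 -0.8283] 0.0572
   b [ 0.5928  0.3381 -0.8427] 0.0859 top [ 0.5925  0.3384 -0.8338] 0.0848
   c [ 0.5868  0.3446 -0.878 ] 0.2168 top [ 0.589   0.3427 -0.8417] 0.2211
   d [ 0.5812  0.3503 -0.9359] 0.3442 top [ 0.5919  0.3404 -0.8742] 0.3648
top [311.7 223.4] 0.85 694 [ 0.577 -0.004]
  scene [292. 228.] [289. 228.] 931
   e [ 0.5735 -0.0071 -1.4147] 0.0423 top [ 0.5736 -0.0073 -1.4183] 0.0268
top [434.6 295.5] 0.75 1037 [ 0.387 -0.33 ]
  scene [430. 195.] [428. 196.] 738
   a [ 0.3914 -0.3404 -1.3193] 0.613 top [ 0.3855 -0.3288 -1.4178] 0.4058
   b [ 0.3884 -0.3331 -1.3976] 0.4086 top [ 0.3868 -0.3268 -1.4836] 0.1966
   c [ 0.387  -0.3277 -1.4616] 0.2228 top [ 0.3867 -0.3273 -1.4928] 0.0378
   d [ 0.3883 -0.3283 -1.4621] 0.2198 top [ 0.3871 -0.3238 -1.4971] 0.1546
top [426.  222.7] 0.65 1157 [ 0.585 -0.314]
  scene [363. 169.] [359. 168.] 1196
   a [ 0.5974 -0.3138 -0.3658] 0.1879 top [ 0.591  -0.3113 -0.3653] 0.2495
   b [ 0.593  -0.3116 -0.3241] 0.0533 top [ 0.5918 -0.3109 -0.3239] 0.0708
   c [ 0.5895 -0.3103 -0.2999] 0.1058 top [ 0.5891 -0.3098 -0.3101] 0.0906
   d [ 0.5861 -0.3097 -0.2737] 0.2391 top [ 0.5824 -0.3085 -0.2808] 0.2352
deck [307.1 239.8] 0.64 2940
mark [array([ 0.41771298, -0.01982714])] [array([ 0.41291941, -0.01383143])]
top pointer [array([ 0.57, -0.12]), array([ 0.584, -0.056]), array([ 0.573, -0.299])]
top tape_roll [array([0.655, 0.158])]
top sorting_dish [array([ 0.65 , -0.148])]
scene pointer [array([ 0.564, -0.113]), array([0.623, 0.291])]
scene tape_roll [array([0.651, 0.163])]
scene sorting_dish [array([ 0.653, -0.148])]
```

```bash
cat >> h.py <<'E'
def pick_rot(x,y,z,yaw):
    q=get_state()["q"]; best=None
    for k in (0,np.pi):
        r=tool(yaw+k); a=ik([x,y,z],r)
        if a is not None and (best is None or abs(a[5])<abs(best[1][5])): best=(r,a)
    return best[0]
def report(t=""):
    s=get_state(); print(t,"clk",round(s["clock"],1),"pos",np.round(s["position"],4),"gap",round(s["finger_gap"],3),"gf",round(s["grasp_force"],1),"F",np.round(s["contact_force"],1))
def pick(x,y,yaw,z,dz=.005,up=.25,force=60):
    r=pick_rot(x,y,up,yaw); movep([x,y,up],r); move_l([x,y,z+dz],.2)
    report("at"); grab(force); report("grab"); move_l([x,y,up],.2); report("lift"); return r
def put(x,y,r,z,dz=.005,up=.25):
    movep([x,y,up],r); move_l([x,y,z+dz+.02],.2); report("hover")
    hit=move_l([x,y,z+dz-.004],.03,until_force=5); report(f"down {hit}")
    let_go(); move_l([x,y,up],.25)
E
python3 - <<'E'
from h import *
report()
pick(.5736,-.0072,-1.4147+np.pi,.028,up=.2)
x,y=.40,.16; r=pick_rot(x,y,.2,0.0); print(r, get_state()["q"])
movep([x,y,.2],r); f=grab_frame("scene"); cv2.imwrite("pics/s1.png",f["img"][:,:,::-1]); report()
E
```

```text
clk 1.6 pos [ 0.1424 -0.5313  0.2313] gap 0.998 gf 0.0 F [ 0.   0.9 -0.7]
at clk 5.0 pos [ 0.5745 -0.0075  0.0339] gap 1.0 gf 0.0 F [-0.6 -0.1  0.7]
grab clk 5.4 pos [ 0.5745 -0.0073  0.0343] gap 0.57 gf 62.7 F [-0.5  0.6  6. ]
lift clk 6.4 pos [ 0.5727 -0.0071  0.1988] gap 0.579 gf 62.1 F [ 0.5  0.1 -1.8]
[1.92367069e-16 3.14159265e+00 1.92367069e-16] [-1.41209293e-01  3.92436783e-01 -1.80965214e-01  9.99546261e-01
 -7.81059236e-06  1.27347059e+00]
 clk 7.4 pos [0.4009 0.1597 0.1998] gap 0.576 gf 62.0 F [-1.1  0.2 -0.8]
```

```bash
cat >> h.py <<'E'
def deck_fit(f,mask,rad=.09,z=(.016,.028)):
    r,c=np.nonzero(mask); roi=(c.min()-12,r.min()-12,c.max()+13,r.max()+13)
    m=mask[roi[1]:roi[3],roi[0]:roi[2]].astype(float); t=np.linspace(0,2*np.pi,72,endpoint=False)
    def cost(p):
        P=np.array([[p[0]+rad*np.cos(a),p[1]+rad*np.sin(a),h] for h in z for a in t])
        return np.minimum(np.abs(soft(f,P,roi)-m),1).sum()
    x0=on_plane(f,np.array([c.mean(),r.mean()]),.028)
    o=minimize(cost,x0,method="Nelder-Mead",options=dict(initial_simplex=x0+np.array([[0,0],[.008,0],[0,.008]]),xatol=1e-4,fatol=.1))
    return o.x,o.fun/m.sum()
E
python3 - <<'E'
from h import *
r=get_state()["eef_rot"]; print(r)
put(.40,.16,r,0,up=.2); movep([.3,.3,.3],r) if ik([.3,.3,.3],r) is not None else None
report()
for c in("top","scene"):
    f=grab_frame(c); cv2.imwrite(f"pics/{c}2.png",f["img"][:,:,::-1])
    for d in silhouettes(c,"deck_top"): print(c,"deck",np.round(d["centre"]),round(d["score"],2),d["mask"].sum(),deck_fit(f,d["mask"]) if d["score"]>.3 else "")
    print([np.round(on_plane(f,d["centre"],.028),4) for d in tip_of(c,"deck_top")])
    for n,z in(("pointer",.046),("mark",.009)): print(c,n,[(np.round(on_plane(f,d["centre"],z),4),round(d["score"],2)) for d in tip_of(c,n)])
a=cv2.imread('pics/top2.png')[150:350,130:490]
cv2.imwrite('pics/top2c.png',cv2.resize(a,None,fx=2.2,fy=2.2,interpolation=cv2.INTER_CUBIC))
E
```

```text
[ 2.91738897e-03  3.14130237e+00 -3.07241204e-04]
hover clk 8.7 pos [0.4007 0.1601 0.0256] gap 0.575 gf 62.1 F [-0.5  0.1 -1. ]
down True clk 9.3 pos [0.3999 0.16   0.0063] gap 0.575 gf 63.2 F [-0.9 -1.2  6.9]
 clk 11.5 pos [0.2999 0.2994 0.2986] gap 0.997 gf 0.0 F [ 0.6 -0.6 -0.8]
top deck [308. 236.] 0.83 3519 (array([0.5601673 , 0.00370856]), np.float64(0.04425611108325114))
top deck [310. 234.] 0.48 3886 (array([0.56066046, 0.00463302]), np.float64(0.10278223487027337))
[array([0.5572, 0.0056]), array([ 0.3876, -0.3165])]
top pointer [(array([ 0.5738, -0.1233]), 0.77)]
top mark [(array([ 0.4204, -0.0169]), 0.59), (array([0.5937, 0.3359]), 0.34)]
scene deck [325. 208.] 0.51 137 (array([0.37672942, 0.04428449]), np.float64(1.0))
scene deck [323. 190.] 0.34 61 (array([ 0.48008669, -0.05905058]), np.float64(1.0))
[]
scene pointer [(array([ 0.5606, -0.1089]), 0.71), (array([0.628 , 0.1852]), 0.19)]
scene mark [(array([ 0.4176, -0.0197]), 0.72), (array([0.4343, 0.1546]), 0.29)]
```

View pics/top2c.png

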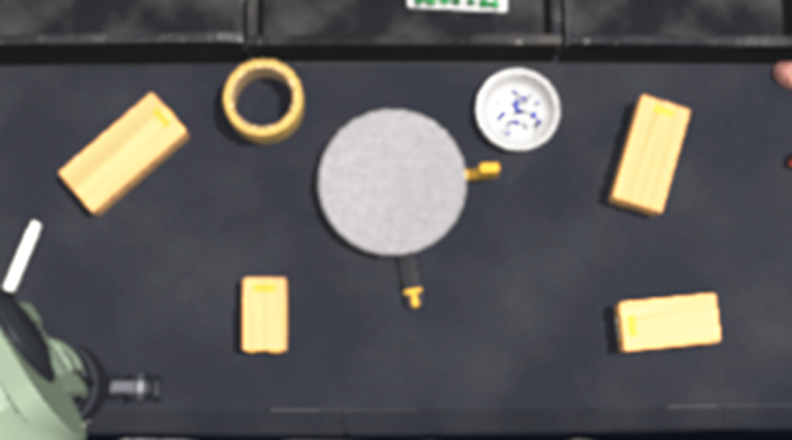

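The deck is clear. case_e sits at zoomed (264,315) with its label pointing away from the robot. I'll refine the deck centre from the scene camera with the arm out of the way.

```bash
cat >> h.py <<'E'
def home(): set_joints([-1.443,.326,-.193,1.052,0,1.437])
E
python3 - <<'E'
from h import *
home(); report()
for c in("scene","top"):
    f=grab_frame(c); cv2.imwrite(f"pics/{c}3.png",f["img"][:,:,::-1])
    for d in silhouettes(c,"deck_top"): 
        if d["score"]>.4: print(c,"deck",np.round(d["centre"]),round(d["score"],2),d["mask"].sum(),deck_fit(f,d["mask"]))
    for n,z in(("deck_top",.028),("pointer",.046),("mark",.009)): print(c,n,[(np.round(d["centre"],1),np.round(on_plane(f,d["centre"],z),4),round(d["score"],2)) for d in tip_of(c,n)[:2]])
    # brass pixels
    hsv=cv2.cvtColor(f["img"],cv2.COLOR_RGB2HSV); m=cv2.inRange(hsv,(18,170,90),(32,255,255))
    n,l,s,ce=cv2.connectedComponentsWithStats(m); print([(np.round(ce[i],1).tolist(),int(s[i,4])) for i in range(1,n) if s[i,4]>6 and 150<ce[i,1]<320 and 280<ce[i,0]<380])
    for nm,P in(("ctr",[.560,.0035,.028]),("ptr",[.560+.116*np.cos(-1.51),.0035+.116*np.sin(-1.51),.058])): print(nm,project(f,P))
a=cv2.imread('pics/top3.png')[190:310,260:400]
b=cv2.imread('pics/scene3.png')[180:300,240:380]
cv2.imwrite('pics/3c.png',cv2.resize(cv2.hconcat([a,b]),(800,343),interpolation=cv2.INTER_CUBIC))
E
```

```text
clk 15.0 pos [ 0.1432 -0.5307  0.2314] gap 1.003 gf 0.0 F [ 0.1  0.3 -0.1]
scene deck [296. 239.] 0.55 3912 (array([0.55931623, 0.00591906]), np.float64(0.06535747223224668))
scene deck [214. 267.] 0.41 1337 (array([0.68305937, 0.20129701]), np.float64(1.2394415357766144))
scene deck_top [(array([295.7, 236.6]), array([ 0.563 , -0.0011]), 0.74)]
scene pointer [(array([324.2, 206.5]), array([ 0.5601, -0.1075]), 0.91)]
scene mark [(array([349.6, 266.1]), array([ 0.4199, -0.0176]), 0.98)]
[]
ctr [[295.44470609 238.33317321]]
ptr [[323.11152089 200.62948763]]
top deck [308. 236.] 0.97 3581 (array([0.56061767, 0.00376129]), np.float64(0.048959924656821675))
top deck_top [(array([307.6, 233.7]), array([0.5542, 0.0064]), 0.69)]
top pointer [(array([354.8, 226.9]), array([ 0.569 , -0.1184]), 0.66)]
top mark [(array([316.7, 285.8]), array([ 0.4167, -0.0174]), 0.77)]
[([348.8, 228.4], 29)]
ctr [[308.68162966 231.57599335]]
ptr [[352.85225695 226.73394771]]
```

View pics/3c.png

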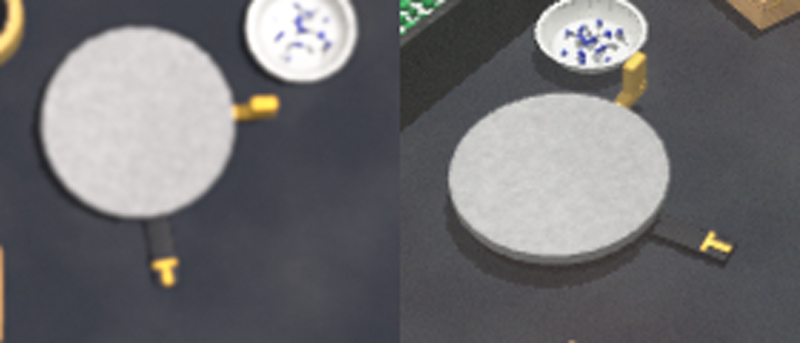

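```bash
python3 - <<'E'
from h import *
cs=[]
for c,(u,v) in(("scene",(296,238)),("top",(308,232))):
    f=grab_frame(c); g=f["img"].astype(int); m=((g.min(2)>105)&(g.max(2)-g.min(2)<25)).astype(np.uint8)
    n,l=cv2.connectedComponents(cv2.morphologyEx(m,cv2.MORPH_OPEN,np.ones((3,3),np.uint8)),connectivity=4); m=l==l[v,u]
    p,k=deck_fit(f,m); p2,k2=deck_fit(f,m,z=(.028,)); print(c,m.sum(),p,k,p2,k2); cs.append(p if k<k2 else p2)
C=np.mean(cs,axis=0); M=np.array([.4182,-.0175]); d=C-M; th=np.arctan2(d[1],d[0]); print("C",C,"dist",np.hypot(*d),"th",th)
np.save("C.npy",[*C,th])
p0=-1.51; p1=-np.pi+th
pos=lambda a,z:[C[0]+.116*np.cos(a),C[1]+.116*np.sin(a),z]
for k in(0,np.pi): print(k,[None if (q:=ik(pos(a,.03),tool(a+k))) is None else np.round(q[[0,5]],2) for a in(p0,p1)])
E
```

```text
scene 3566 [0.56254557 0.00208163] 0.04476152771821011 [0.55901762 0.00603853] 0.025953174315155113
top 3633 [0.56002335 0.00575973] 0.026035847865157623 [0.55911636 0.00588536] 0.032770410669084586
C [0.55952048 0.00589913] dist 0.14324454161055225 th 0.1640862790854668
0 [array([-0.32, -1.95]), array([-0.2 , -0.36])]
3.141592653589793 [array([-0.32,  1.19]), array([-0.2 ,  2.78])]
```

```bash
python3 - <<'E'
from h import *
cx,cy,th=np.load("C.npy"); p0=-1.51; p1=-np.pi+th; r=.116
pos=lambda a,z:[cx+r*np.cos(a),cy+r*np.sin(a),z]
def ang(): s=get_state()["position"]; return np.arctan2(s[1]-cy,s[0]-cx)
movep(pos(p0,.15),tool(p0)); move_l(pos(p0,.031),.15); report("at"); grab(30); sleep(.2); report("grab")
for a in np.linspace(p0,p1,9)[1:]:
    move_l(pos(a,.031),.08,rot=tool(a))
sleep(.3); report("turned"); print(ang(),p1)
let_go(); move_l(pos(p1,.15),.2); home()
for c in("scene","top"):
    f=grab_frame(c); cv2.imwrite(f"pics/{c}4.png",f["img"][:,:,::-1])
    for n,z in(("pointer",.046),("mark",.009)): print(c,n,[(np.round(d["centre"],1),np.round(on_plane(f,d["centre"],z),4),round(d["score"],2)) for d in tip_of(c,n)[:2]])
    print(project(f,[pos(p1,.046),[.4182,-.0175,.009]]).round(1).tolist())
a=cv2.imread('pics/top4.png')[190:310,260:400]
b=cv2.imread('pics/scene4.png')[180:300,240:380]
cv2.imwrite('pics/4c.png',cv2.resize(cv2.hconcat([a,b]),(800,343),interpolation=cv2.INTER_CUBIC))
E
```

```text
at clk 19.4 pos [ 0.5673 -0.1102  0.0318] gap 0.999 gf 0.0 F [0.5 0.5 0. ]
grab clk 20.2 pos [ 0.5671 -0.1101  0.0314] gap 0.131 gf 33.6 F [ 0.4 -0.4  4.9]
turned clk 23.9 pos [ 0.4438 -0.0125  0.0314] gap 0.132 gf 34.6 F [-4.9  0.9 12.6]
-2.9835925616185754 -2.977506374504326
scene pointer [(array([342.3, 250.8]), array([ 0.4417, -0.018 ]), 0.56), (array([347. , 157.6]), array([ 0.6277, -0.2989]), 0.53)]
scene mark [(array([351.5, 265.4]), array([ 0.4177, -0.0218]), 0.72)]
[[339.8, 251.5], [350.2, 266.5]]
top pointer [(array([314.2, 272.9]), array([ 0.4469, -0.0104]), 0.96)]
top mark [(array([318.1, 286.5]), array([ 0.4148, -0.0211]), 0.57)]
[[315.2, 273.6], [316.7, 285.2]]
```

View pics/4c.png

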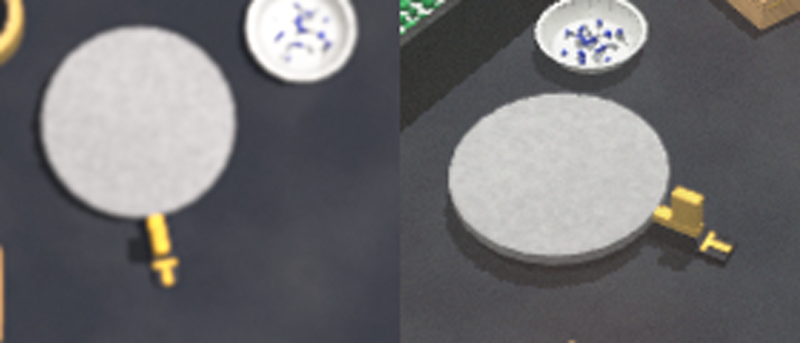

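```bash
python3 - <<'E'
from h import *
cx,cy,th=np.load("C.npy")
for c,roi in(("top",(308,278,326,294)),("scene",(340,255,362,275))):
    f=grab_frame(c); im=cv2.imread(f"pics/{c}3.png").astype(float)
    x0,y0,x1,y1=roi; s=im[y0:y1,x0:x1]; w=np.clip(s[:,:,2]-s[:,:,0]-25,0,None)
    v,u=np.mgrid[y0:y1,x0:x1]; p=np.array([(w*u).sum(),(w*v).sum()])/w.sum(); g=on_plane(f,p,.008)
    print(c,p,g,np.hypot(g[0]-cx,g[1]-cy),np.arctan2(cy-g[1],cx-g[0]))
    # fin check: top4 brass minus T, compare rendered
E
```

```text
top [317.66561671 283.91213528] [ 0.4217925  -0.02004688] 0.14015061149768285 0.18620364985697857
scene [349.67924001 264.87175189] [ 0.42229166 -0.0213049 ] 0.13989928955632971 0.1957012345162887
```

```bash
python3 - <<'E'
from h import *
cx,cy,th=np.load("C.npy")
def brass(im): return np.clip((im[:,:,2]-im[:,:,0]-25)/70,0,1)
def hull(f,phi,C,r0,r1,hw,z0,z1):
    e=np.array([np.cos(phi),np.sin(phi)]); n=np.array([-e[1],e[0]])
    return np.array([[*(C+e*r+n*s),z] for r in(r0,r1) for s in(-hw,hw) for z in(z0,z1)])
for c,roi in(("top",(300,262,330,279)),("scene",(326,240,356,268))):
    f=grab_frame(c); im=cv2.imread(f"pics/{c}4.png").astype(float); im3=cv2.imread(f"pics/{c}3.png").astype(float)
    x0,y0,x1,y1=roi; w=brass(im)[y0:y1,x0:x1]-brass(im3)[y0:y1,x0:x1]; w=np.clip(w,0,1); print(c,w.sum())
    def cost(p):
        C=np.array([cx,cy]); a=p[1]/10
        m=np.maximum(soft(f,hull(f,a,C,.104+p[0],.128+p[0],.006,.017,.058),roi),soft(f,hull(f,a,C,.09,.128+p[0],.006,.017,.029),roi))
        return ((m-w)**2).sum()
    for a0 in (-29.8,-29.5):
        x=np.array([0,a0]); o=minimize(cost,x,method="Nelder-Mead",options=dict(initial_simplex=x+np.array([[0,0],[.004,0],[0,.4]])))
        a=o.x[1]/10; print(o.x,o.fun/w.sum(),"th",a+np.pi, (cx+.116*np.cos(a),cy+.116*np.sin(a)))
E
```

```text
top 93.84285714285714
[-1.33227158e-03 -2.96652367e+01] 0.1291369285021445 th 0.17506898720795716 (np.float64(0.4452935994765492), np.float64(-0.014305292038090597))
[-1.38975543e-03 -2.96663733e+01] 0.12896338259438825 th 0.17495532234246358 (np.float64(0.4452913036812834), np.float64(-0.014292308324088763))
scene 163.07142857142856
[-6.30120039e-04 -2.96397613e+01] 0.17844692831484024 th 0.17761651952797974 (np.float64(0.44534544150606376), np.float64(-0.014596222842005905))
[-5.72758079e-04 -2.96422435e+01] 0.17807715241241517 th 0.17736830790574043 (np.float64(0.44534035783790704), np.float64(-0.014567882638328093))
```

```bash
python3 - <<'E'
from h import *
vs=[]
for c in("top","scene"):
    f=grab_frame(c); pj=project(f,[.40,.16,.018])[0]; S=silhouettes(c,"case_e")
    b=min(S,key=lambda q:np.hypot(*(np.array(q["centre"])-pj))); vs.append((f,b["mask"])); print(c,pj,b["centre"],b["score"],b["mask"].sum())
    print(fit([vs[-1]],"e",0,[.4,.16,0]))
print(fit(vs,"e",0,[.4,.16,0]))
E
```

```text
top [249.73965861 291.92987434] [249.3, 292.1] 0.62 635
(array([0.39795176, 0.15773566, 0.03630796]), np.float64(0.0587138441604834))
scene [307.15888968 322.36494016] [306.0, 322.4] 0.8 1338
(array([0.39817936, 0.16021292, 0.00949699]), np.float64(0.02279230306384402))
(array([ 0.39820297,  0.15918682, -0.00587754]), np.float64(0.050729470493483864))
```

```bash
python3 - <<'E'
from h import *
cx,cy,th=np.load("C.npy"); a=-2.98
movep([.4438,-.0125,.15],tool(a)); move_l([.4438,-.0125,.031],.15); grab(30); sleep(.2); report("grab")
move_l([.44406,-.0142,.031],.03,rot=tool(a+.015)); sleep(.3); report("turned")
let_go(); move_l([.44406,-.0142,.15],.2); home(); report()
def brass(im): return np.clip((im[:,:,2]-im[:,:,0]-25)/70,0,1)
def hull(f,phi,C,r0,r1,hw,z0,z1):
    e=np.array([np.cos(phi),np.sin(phi)]); n=np.array([-e[1],e[0]])
    return np.array([[*(C+e*r+n*s),z] for r in(r0,r1) for s in(-hw,hw) for z in(z0,z1)])
for c,roi in(("top",(300,262,330,279)),("scene",(326,240,356,268))):
    f=grab_frame(c); cv2.imwrite(f"pics/{c}5.png",f["img"][:,:,::-1])
    im=f["img"][:,:,::-1].astype(float); im3=cv2.imread(f"pics/{c}3.png").astype(float)
    x0,y0,x1,y1=roi; w=np.clip(brass(im)[y0:y1,x0:x1]-brass(im3)[y0:y1,x0:x1],0,1)
    def cost(p):
        C=np.array([cx,cy]); a=p[1]/10
        m=np.maximum(soft(f,hull(f,a,C,.104+p[0],.128+p[0],.006,.017,.058),roi),soft(f,hull(f,a,C,.09,.128+p[0],.006,.017,.029),roi))
        return ((m-w)**2).sum()
    x=np.array([0,-29.6]); o=minimize(cost,x,method="Nelder-Mead",options=dict(initial_simplex=x+np.array([[0,0],[.004,0],[0,.4]])))
    print(c,"th",o.x[1]/10+np.pi,o.fun/w.sum())
E
```

```text
grab clk 32.1 pos [ 0.4439 -0.0125  0.0312] gap 0.134 gf 33.3 F [-1.5  0.7  5.4]
turned clk 32.7 pos [ 0.4442 -0.0141  0.0312] gap 0.13 gf 33.3 F [-1.4  0.4  5.4]
 clk 36.3 pos [ 0.1432 -0.5305  0.231 ] gap 1.0 gf 0.0 F [-0.2  0.8  0.3]
top th 0.18435571511323 0.10453050975577274
scene th 0.1951070897006475 0.17304530589406875
```

```bash
cat >> h.py <<'E'
CR=np.array([.560,.0071]); TH=.182
def transfer(x,y,cyaw,z,tx,ty,tyaw,tz,up=.2,force=70,dz=.005):
    d=np.arctan2(np.sin(tyaw-cyaw),np.cos(tyaw-cyaw)); best=None
    for k in(0,np.pi):
        a,b=ik([x,y,z+dz],tool(cyaw+k)),ik([tx,ty,tz+dz],tool(tyaw+k))
        if a is None or b is None: print("no ik",k); continue
        s=max(abs(a[5]),abs(b[5]))
        if best is None or s<best[0]: best=(s,k)
    k=best[1]; print("k",k,"q6",round(best[0],2))
    movep([x,y,up],tool(cyaw+k)); move_l([x,y,z+dz],.2); grab(force); report("grab")
    move_l([x,y,up],.2); report("lift"); put(tx,ty,tool(tyaw+k),tz,dz,up)
def look(name,z,guess,tag):
    vs=[]
    for c in("top","scene"):
        f=grab_frame(c); cv2.imwrite(f"pics/{c}{tag}.png",f["img"][:,:,::-1]); pj=project(f,[guess[0],guess[1],z+.025])[0]; S=silhouettes(c,"case_"+name)
        if not S: print(c,"none"); continue
        b=min(S,key=lambda q:np.hypot(*(np.array(q["centre"])-pj)))
        p,k=fit([(f,b["mask"])],name,z,guess); print(c,round(b["score"],2),np.round(pj),np.round(b["centre"]),np.round(p,4),round(k,3))
        if np.hypot(*(np.array(b["centre"])-pj))<15: vs.append((f,b["mask"]))
    if len(vs)>1: p,k=fit(vs,name,z,guess); print("both",np.round(p,4),round(k,3))
    return vs
E
python3 - <<'E'
from h import *
transfer(.5965,.3358,-.834+np.pi,0,*CR,TH,.028); home(); report()
look("a",.028,[.5595,.0059,TH],"6")
E
```

```text
k 3.141592653589793 q6 1.9
grab clk 41.3 pos [0.5978 0.3363 0.0071] gap 0.759 gf 80.4 F [ 1.  -0.6  6.5]
lift clk 42.4 pos [0.5956 0.3354 0.1984] gap 0.76 gf 79.4 F [-0.7  0.6 -3.4]
hover clk 44.7 pos [0.561  0.0073 0.0539] gap 0.755 gf 79.3 F [ 0.  -0.5 -2.6]
down True clk 45.3 pos [0.5599 0.0071 0.035 ] gap 0.754 gf 80.5 F [-0.7  0.7  6. ]
 clk 48.9 pos [ 0.1431 -0.5308  0.2312] gap 0.999 gf 0.0 F [-0.4  0.1  0.5]
top 0.66 [308. 230.] [308. 230.] [0.5611 0.005  0.1708] 0.016
scene 0.61 [294. 232.] [298. 234.] [0.561  0.0059 0.1764] 0.034
both [0.5611 0.0055 0.1704] 0.027
```

```bash
python3 - <<'E'
import cv2
a=cv2.imread('pics/top6.png')[185:305,250:390]
b=cv2.imread('pics/scene6.png')[180:300,230:370]
cv2.imwrite('pics/6c.png',cv2.resize(cv2.hconcat([a,b]),(800,343),interpolation=cv2.INTER_CUBIC))
E
```

```text
(no output)
```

View pics/6c.png

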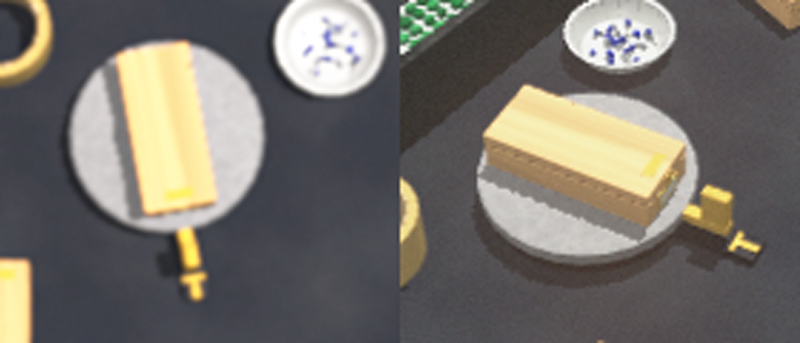

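```bash
python3 - <<'E'
from h import *
CR=np.array([.5602,.0072]); TH=.182
transfer(.5924,-.3113+.0016,-.3241+np.pi,0,*CR,TH,.064,up=.25); home(); report()
look("b",.064,[.5605,.0056,TH],"7")
look("e",0,[.3982,.1592,np.pi],"7e")
look("c",0,[.3867,-.3273,-1.4928],"7e")
E
```

```text
k 0 q6 2.84
grab clk 52.6 pos [ 0.5934 -0.3105  0.0066] gap 0.708 gf 78.4 F [-1.6  0.2  7.3]
lift clk 54.0 pos [ 0.5917 -0.3092  0.2484] gap 0.715 gf 77.3 F [-1.3 -0.1 -3.4]
hover clk 57.6 pos [0.5611 0.007  0.09  ] gap 0.712 gf 77.3 F [-0.7  0.5 -2.2]
down True clk 58.2 pos [0.5601 0.0072 0.0706] gap 0.709 gf 78.3 F [-0.2 -0.8  5.2]
 clk 61.9 pos [ 0.1432 -0.5308  0.2313] gap 0.996 gf 0.0 F [-1.  -0.2 -0. ]
top 0.61 [308. 227.] [311. 230.] [0.5611 0.0053 0.2005] 0.017
scene 0.7 [293. 220.] [293. 221.] [0.5615 0.0055 0.1755] 0.046
both [0.5613 0.0054 0.1981] 0.032
top 0.82 [250. 292.] [252. 290.] [0.3967 0.1568 3.1494] 0.101
scene 0.67 [308. 321.] [305. 322.] [0.3977 0.1597 3.1442] 0.018
both [0.3975 0.159  3.1354] 0.067
top 0.78 [433. 296.] [432. 296.] [ 0.3862 -0.3246 -1.4739] 0.051
scene 0.93 [430. 193.] [431. 195.] [ 0.3893 -0.3288 -1.4308] 0.236
both [ 0.387  -0.3269 -1.4625] 0.163
```

```bash
python3 - <<'E'
from h import *
CR=np.array([.5603,.0072]); TH=.183
transfer(.3866,-.3262+.0016,-1.488,0,*CR,TH,.100,up=.29); home(); report()
look("c",.1,[.561,.0055,TH],"8")
look("e",0,[.398,.1592,np.pi],"8e")
a=cv2.imread('pics/top8.png')[185:345,230:390]
b=cv2.imread('pics/scene8.png')[180:340,230:390]
cv2.imwrite('pics/8c.png',cv2.resize(cv2.hconcat([a,b]),(800,400),interpolation=cv2.INTER_CUBIC))
E
```

```text
k 3.141592653589793 q6 0.64
grab clk 65.7 pos [ 0.387  -0.3251  0.006 ] gap 0.664 gf 75.6 F [-0.7  0.6  5.8]
lift clk 67.3 pos [ 0.3861 -0.3241  0.2889] gap 0.667 gf 74.7 F [ 0.2 -0.5 -2.7]
hover clk 69.6 pos [0.5612 0.0067 0.1261] gap 0.667 gf 74.7 F [ 0.4  0.2 -2.5]
down True clk 70.3 pos [0.5601 0.0073 0.106 ] gap 0.665 gf 75.4 F [-0.4 -0.5  4.3]
 clk 74.0 pos [ 0.1432 -0.5309  0.2313] gap 0.999 gf 0.0 F [0.3 0.  0. ]
top 0.64 [308. 224.] [309. 223.] [0.5614 0.0054 0.191 ] 0.02
scene 0.8 [292. 208.] [296. 214.] [0.5616 0.0065 0.1726] 0.027
both [0.5615 0.0058 0.1817] 0.026
top 0.59 [250. 292.] [251. 292.] [0.397  0.1567 3.1482] 0.076
scene 0.89 [308. 321.] [307. 324.] [0.398  0.1586 3.1201] 0.053
both [0.398  0.1582 3.1313] 0.071
```

View pics/8c.png

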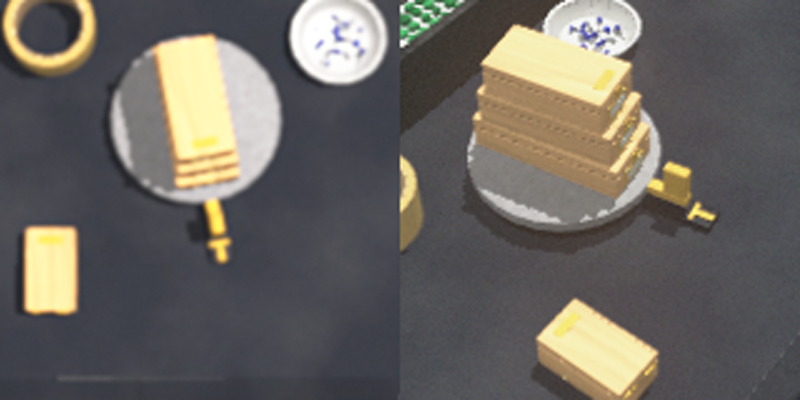

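The column of three is straight, and every label faces the pointer. case_e hasn't moved from the table, at about (50,270) in the crop. It goes on next.

```bash
python3 - <<'E'
from h import *
CR=np.array([.5605,.0072]); TH=.182
transfer(.398,.160,np.pi,0,*CR,TH,.136,up=.32); home(); report()
look("e",.136,[.561,.0055,TH],"9")
a=cv2.imread('pics/top9.png')[165:325,230:390]
b=cv2.imread('pics/scene9.png')[150:310,230:390]
cv2.imwrite('pics/9c.png',cv2.resize(cv2.hconcat([a,b]),(800,400),interpolation=cv2.INTER_CUBIC))
E
```

```text
k 0 q6 2.84
grab clk 79.2 pos [0.3985 0.1601 0.0057] gap 0.574 gf 72.8 F [-2.  -1.2  7.7]
lift clk 80.9 pos [0.3974 0.1599 0.3191] gap 0.58 gf 72.3 F [ 1.8 -0.3 -1.5]
hover clk 84.1 pos [0.5613 0.0072 0.1621] gap 0.573 gf 72.3 F [ 0.5  0.7 -0.5]
down True clk 84.7 pos [0.5603 0.0072 0.1417] gap 0.574 gf 73.0 F [-1.   0.2  4.9]
 clk 88.5 pos [ 0.1432 -0.5309  0.2314] gap 1.002 gf 0.0 F [ 0.5  0.8 -0.9]
top 0.68 [308. 221.] [308. 220.] [0.5611 0.0054 0.1807] 0.04
scene 0.95 [291. 196.] [290. 198.] [0.5614 0.006  0.173 ] 0.024
both [0.5614 0.0055 0.1805] 0.034
```

View pics/9c.png

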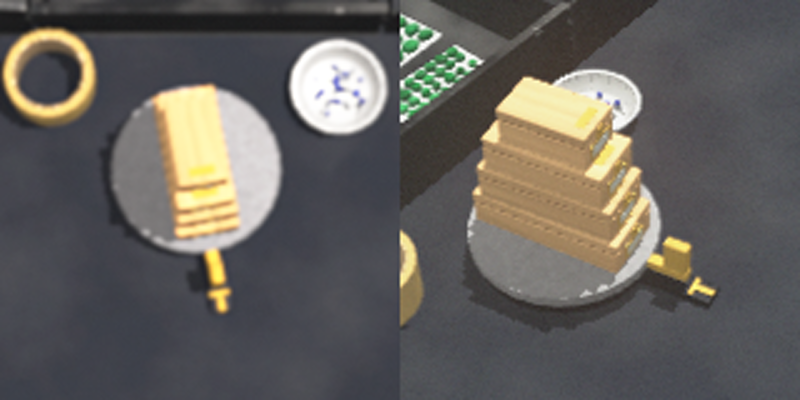

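The column is four cases high with the labels on the pointer's side. The pointer stands over the mark, and the roll and dish are where they started.

```bash
python3 -c "
from cell import *
print(sign_off())"
```

```text
the job is handed in; nothing more can be done
None
```

The job is handed in: the deck was cleared and turned until the pointer stood over the mark, then cases a, b, c and e (d was absent) were stacked largest to smallest, labels on the pointer's side, within about 2 mm of the deck's centre by the cameras; no verdict was returned.

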